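# Find the pitch of a press spindle with gauge leaves

## Robot

A 6-joint arm with a two-finger parallel gripper is mounted at the origin on the work surface. World frame = base frame: x ahead of the robot, y to its left, z up, the work surface at z = 0. Lengths are in mm, angles in rad, forces in N, time in s.
With the tool pointing down it reaches from about 400 to 925 mm from the base axis. Payload 12.5 kg.
Tool frame: the origin (TCP) lies on the centre line of the jaws, within the pads' length; the fingertips stand 14 mm ahead of it and the grasp point (between the pads) lies 5 mm behind it; z points along the fingers, y is the direction in which the jaws open and shut (so a half turn about z gives the same grasp; the last joint's range is limited). The gripper opens to 95 mm and grips with 3 to 60 N. Pads are 20 mm wide; open, the fingers measure 119 mm over their backs; the gripper's body (75 mm by 180 mm) begins 59 mm behind the grasp point.
Start: joints at [1.162, 0.491, 1.559, -0, 1.092, -0.106], TCP at [186.354, 596.588, 228.661] pointing down, gripper open.
Joint ranges: [-3.1, 3.1], [-0.84, 2.19], [0.05, 2.79], [-1.13, 4.28], [0.06, 2.93], [-2.69, 2.69]. Speed limits (rad/s): [2.22, 2.22, 2.79, 3.14, 3.14, 3.14].

## Interface

Orientations are given as [roll, pitch, yaw] about the fixed x, y, z axes, in that order (R = Rz(yaw) Ry(pitch) Rx(roll)).
In Python, from cell import * gives the robot as it stands.
- The arm moves only by the tool play_rows, never from a script. Its argument "moves" is a list of rows, each a list of 7 numbers: the shift along the tool's x, y, z in m, then the turn, a rotation vector about the tool's x, y, z in rad, then the opening in per cent of the stroke, from 0 (shut) to 100 (fully open). In form: [[tx, ty, tz, ax, ay, az, claw], ...]. A call has 1 to 8 rows; each row shifts and turns the pose as measured when the row begins, along the tool's axes as they then stand; what a row does not reach is not made up. A row lasts 1/10 s, in which the tool goes at most 50 mm and 8.59 degrees, less where a joint would pass 70% of its speed; a pose out of reach is approached as far as the arm can. A call is refused whole if a number of a shift passes 0.05 or a number of a turn 0.15, either way. A call with a gripper value outside its range is refused whole. The fingers move at their own pace and stop on an object; the grip force is fixed at half the most. Time passes only in rows, so rows that do not move let the fingers close. It gives the time, the measured TCP pose, the force and the opening at its end, in the units of the state.
- state(): the state, without advancing time (a new reading comes with each control period).
- read_camera(name): name is "side" or "top" or "wrist"; returns a dict with "img" (420x560x3 uint8, red, green, blue), "fx", "fy", "cx", "cy" (pixels), "R" (3x3) and "t" (3): a world point X has camera coordinates R X + t. Camera axes: x right, y down, z forward; pixel columns grow to the right and rows downward; lengths in mm; the calibration is good to about 2 mm. A picture is of the moment at which its call begins. There is no depth.
- job_done(): hands the job in, once; it reports no verdict.
The state is a dict: "t": time; "joints": joint angles; "qvel": joint speeds; "tau": joint torques, N m; "eef_pos": TCP position; "tcp_rot": TCP orientation; "ft_force": force on the tool from outside, world axes, zero at the start; "moment": the same for the moment, N m; "opening": opening from 0.0 (shut) to 1.0 (fully open).
Only numpy, scipy, OpenCV 4.12 (cv2) and the standard library are available. Lean on these libraries where they do the work, as an engineer would, in place of code of your own. Each camera call takes 0.05 s, during which the arm holds its last target.

## Task

Find which leaf of the pitch gauge fits the spindle on the green mat: take the leaves from their rack one at a time, lay the teeth lightly along the top of the thread and feel along it until they mesh or plainly will not, never pressing harder than about 15 N. Press the leaf that meshes fully home for a moment, then lower it upright into the slot of the order block with the job card, right down before you let go. The leaves that do not fit must be back home in the rack at the end, and the thread cones and the pencil box left where they stand.

Things in the scene. Friction and masses are not known exactly. Their poses are not given: they have to be found in the camera images.
- cradle_a: one of three alike beech cradles, each with a steel press spindle strapped fast in it, x along the spindle, z up. Origin: centre of the underside. Base board 236 x 84 x 14 mm; saddle blocks with steel straps at x = +-84 mm (26 mm long, +-37 mm in y, strap tops at z = 80 mm). Only the cradle on the middle of the green mat is to be gauged; the others are stock
- cradle_b: a cradle like cradle_a, with a spindle of another pitch (8, 9 and 10 mm occur once each; unmarked)
- cradle_c: a cradle like cradle_a, with a spindle of another pitch
- thread_a (a point): middle of the spindle in cradle_a: on its axis, 62 mm above the counter; x along the axis. All three: near-square thread (flanks 5 degrees off square, crests half a pitch wide), 40 mm outside diameter (crest tops 20 mm over the axis), at least from x = -46 to +46 mm; depth half the pitch + 0.5 mm. Where along x the crests lie differs each time and is not in this reading: it must be felt
- thread_b (a point): middle of the spindle in cradle_b: on its axis, 62 mm above the counter; x along the axis. As thread_a
- thread_c (a point): middle of the spindle in cradle_c: on its axis, 62 mm above the counter; x along the axis. As thread_a
- leaf_1: one of three loose leaves of a pitch gauge, 50 to 80 g: steel blade 50 mm long (x), 3 mm thick (y), 5 or 6 teeth on its lower edge; on top a red grip 36 (x) x 14 (y) x 40 mm high. Origin: mid-blade on the tooth-root line; z up. Tooth tips at z = -4 to -5 mm, grip from z = +18 to +58 mm. Starts upright in a rack slot
- leaf_2: a leaf like leaf_1; only the tooth pitch differs (8, 9, 10 mm; which leaf has which is not marked). Teeth down along the top of the thread of its own pitch, it drops in until its tooth roots rest on the crests: origin 20 mm above the spindle axis. It enters if within about 0.8 mm of being in step and then centres itself (0.4 mm play per flank)
- leaf_3: a leaf like leaf_1 of another pitch. A wrong leaf, or the right one out of step, stays on the crests, its origin 24 to 25 mm above the spindle axis Leaves work either way round. More than 25 N against a thread spoils the teeth
- grip_1 (a point): middle of the top of leaf_1's grip, 58 mm above the leaf's origin
- grip_2 (a point): middle of the top of leaf_2's grip, 58 mm above the leaf's origin
- grip_3 (a point): middle of the top of leaf_3's grip, 58 mm above the leaf's origin
- mat: green cutting mat on the counter, 200 x 320 mm, 2 mm thick; origin in the middle of its underside. The spindle to be gauged stands in its middle
- rack: the leaves' rack: brown wooden block 80 mm (x) x 156 mm (y) x 30 mm high, fixed; origin: centre of its underside, z up. Three slots through it, each 62 mm long along x and 8.5 mm wide, at y = -50, 0, +50 mm; a leaf at home hangs by its grip resting on the block: its origin 12 mm above the rack's, its x parallel to the rack's x
- order_block: the order block: pale wooden block 104 (x) x 60 (y) x 30 mm high, fixed, with a white job card standing across its x = +46 mm end (top at z = 88 mm); origin: centre of its underside, z up. One slot through its centre, 62 mm long along x, 8.5 mm wide; a leaf at home hangs by its grip, its origin 12 mm above the block's
- cone_blue: cone of blue thread, 68 mm across, 125 mm high, standing loose; origin under its centre. A bystander
- cone_wine: cone of wine-red thread, 68 mm across, 125 mm high, standing loose; origin under its centre. A bystander
- pencil_box: open cardboard box with pencils, 75 x 75 mm, 85 mm high (pencils to 130 mm), standing loose; origin under its centre. A bystander

How it is judged:
By the outcome, as a careful person would: the job done as asked, in the order asked, and still so for the second after the job is handed in, with the robot touching nothing.
It also fails if it takes over 72 s, if anything falls off the work surface, if the arm or the gripper's body presses on something with over 40 N, if the wrist force passes 120 N, or if a joint passes its speed limit or range.

## Working session

There is one attempt and no reset: what is moved stays moved. The work goes in short steps, Python scripts to look and compute and a tool call to move; the robot and the scene stay as the last step left them, time stands still between calls to the robot, and variables do not carry over. Pictures are saved under pics/ and viewed, and the job is handed in when it is done.

Besides the shell and the picture viewer there is one more tool, called after ">>>" as name(argument=value, ...) on one line, values as JSON. play_rows: Moves the arm, as the interface text tells. Its arguments: {"type":"object","properties":{"moves":{"type":"array"}},"required":["moves"]}

```bash
ls; mkdir -p pics; cat > h.py <<'E'
from cell import *
import numpy as np, cv2
def snap(name,fn):
    c=read_camera(name); cv2.imwrite('pics/'+fn,c['img'][:,:,::-1]); np.savez('pics/'+fn[:-4]+'.npz',**c); return c
def load(fn): return dict(np.load('pics/'+fn+'.npz'))
def px2w(c,u,v,z):
    d=np.array([(u-c['cx'])/c['fx'],(v-c['cy'])/c['fy'],1.0]); R=c['R'];o=-R.T@c['t'];d=R.T@d
    s=(z-o[2])/d[2]; return o+s*d
def w2px(c,X):
    p=c['R']@np.array(X,float)+c['t']; return np.array([c['fx']*p[0]/p[2]+c['cx'],c['fy']*p[1]/p[2]+c['cy']])
E
python3 - <<'E'
from h import *
for n in ['side','top','wrist']:
    c=snap(n,n+'0.png'); print(n,c['fx'],(-c['R'].T@c['t']).round(),c['R'].round(2).tolist())
print(state())
E
```

```text
pics
side 415.6773727261883 [ 477. -760.  767.] [[0.99, -0.16, -0.02], [-0.12, -0.67, -0.74], [0.1, 0.73, -0.68]]
top 435.2973962683993 [ 478.    2. 1421.] [[-0.0, -1.0, 0.01], [-1.0, 0.0, -0.09], [0.09, -0.01, -1.0]]
wrist 332.9503934056459 [105. 622. 384.] [[0.3, 0.95, -0.0], [0.91, -0.28, 0.3], [0.28, -0.09, -0.95]]
{'t': 0.15, 'joints': array([ 1.16241883e+00,  4.91406769e-01,  1.55929252e+00,  3.82382100e-05,
        1.09173746e+00, -1.05622773e-01]), 'qvel': array([-0.00054037, -0.002449  , -0.00212771, -0.00115109, -0.00167081,
        0.00031715]), 'tau': array([ 1.46711736e-03, -6.12899995e+01, -2.58280760e+01,  6.92345831e-02,
        4.72542364e-02, -3.46613251e-05]), 'eef_pos': array([186.26138526, 596.42607233, 228.21072775]), 'tcp_rot': array([-3.14075684e+00, -1.22719573e-04,  2.83882024e+00]), 'ft_force': array([ 0.407869  , -0.44155305,  0.38269414]), 'moment': array([-0.02752837, -0.01706874,  0.01678115]), 'opening': 1.0028257555004234}
```

View pics/side0.png

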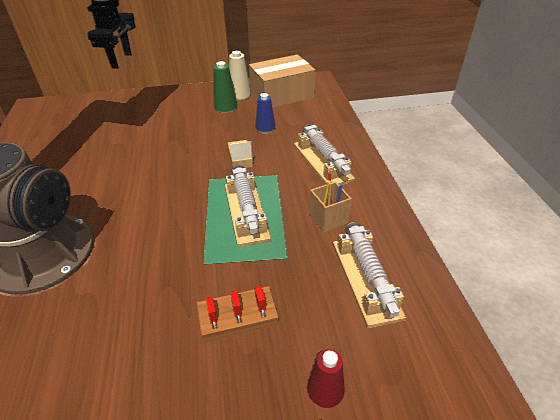

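View pics/top0.png

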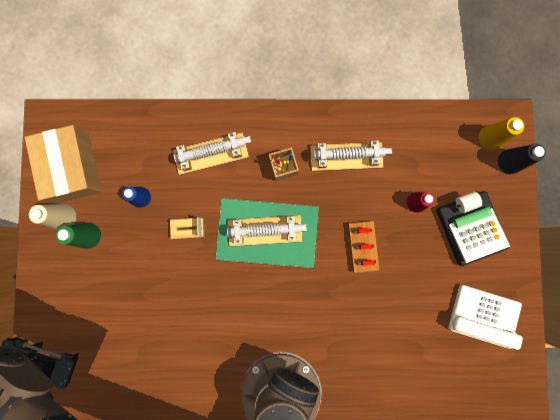

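View pics/wrist0.png

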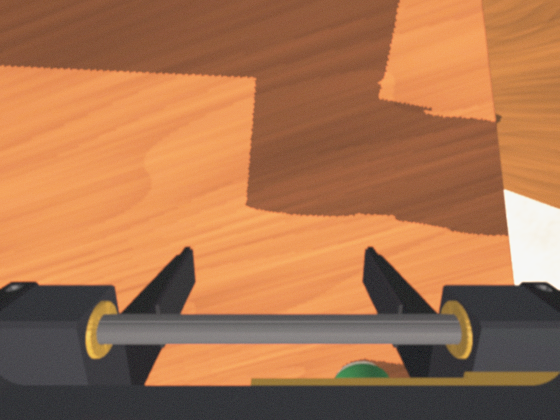

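```bash
python3 - <<'E'
from h import *
c=load('top0'); i=c['img'][:,:,::-1]
a=cv2.resize(i[190:280,160:330],None,fx=4.7,fy=4.7,interpolation=cv2.INTER_CUBIC); cv2.imwrite('pics/t1.png',a)
a=cv2.resize(i[205:285,330:400],None,fx=7,fy=7,interpolation=cv2.INTER_CUBIC); cv2.imwrite('pics/t2.png',a)
for p in [(363,230),(366,246),(368,263),(266,231),(186,228)]: print(p,px2w(c,*p,65).round())
E
```

```text
(363, 230) [ 512. -258.   65.]
(366, 246) [ 463. -267.   65.]
(368, 263) [ 410. -272.   65.]
(266, 231) [510.  44.  65.]
(186, 228) [520. 292.  65.]
```

View pics/t1.png

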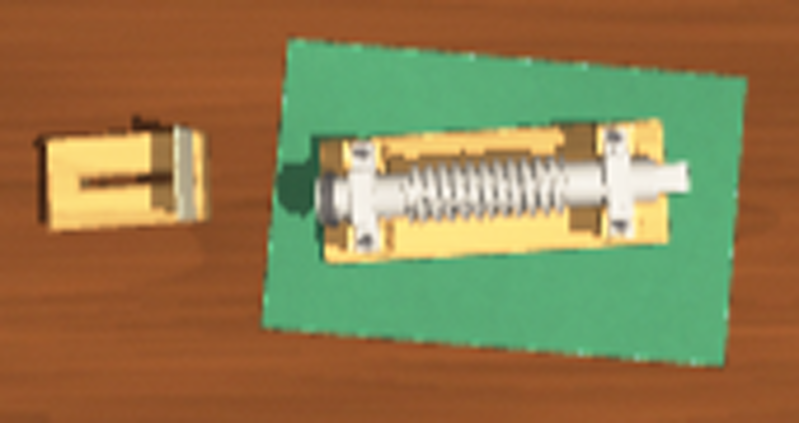

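View pics/t2.png

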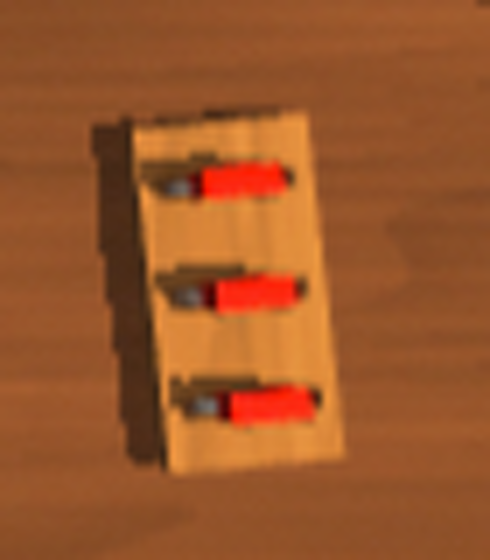

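```bash
cat >> h.py <<'E'
from scipy.spatial.transform import Rotation as Ro
def tool():
    s=state(); return s['eef_pos'],Ro.from_euler('xyz',s['tcp_rot'])
def plan(tgt,yaw,claw,step=0.045,n=None,full=True):
    s=state();p=np.array(s['eef_pos']);R=Ro.from_euler('xyz',s['tcp_rot']);T=Ro.from_euler('xyz',[np.pi,0,yaw])
    tgt=np.array(tgt,float)
    if n is None: n=max(1,int(np.ceil(max(np.linalg.norm(tgt-p)/1000/step,(R.inv()*T).magnitude()/0.145))))
    n0=n
    rows=[]
    while n>0:
        d=R.inv().apply(tgt-p)/n/1000; w=(R.inv()*T).as_rotvec()/n
        d=d.round(4);w=w.round(4); rows.append([*(float(x) for x in d),*(float(x) for x in w),claw])
        p=p+R.apply(d)*1000; R=R*Ro.from_rotvec(w); n-=1
    for i in range(0,len(rows),8): print(rows[i:i+8])
def st():
    s=state(); print('t',round(s['t'],2),'p',s['eef_pos'].round(2),'rpy',s['tcp_rot'].round(4),'F',s['ft_force'].round(2),'M',s['moment'].round(3),'op',round(s['opening'],3))
E
python3 - <<'E'
from h import *
plan([510,205,228],np.pi/2,100)
E
```

```text
[[-0.0355, -0.0231, 0.0, -0.0001, 0.0, 0.1057, 100], [-0.0377, -0.0192, 0.0, -0.0001, 0.0, 0.1057, 100], [-0.0395, -0.0151, 0.0, -0.0001, 0.0, 0.1057, 100], [-0.0409, -0.0109, 0.0, -0.0001, 0.0, 0.1057, 100], [-0.0418, -0.0065, 0.0, -0.0, 0.0, 0.1057, 100], [-0.0423, -0.0021, 0.0, -0.0, 0.0, 0.1056, 100], [-0.0423, 0.0024, 0.0001, -0.0, 0.0001, 0.1057, 100], [-0.0418, 0.0069, 0.0, -0.0001, 0.0001, 0.1056, 100]]
[[-0.0408, 0.0112, 0.0, -0.0001, 0.0, 0.1057, 100], [-0.0394, 0.0155, 0.0001, -0.0, 0.0, 0.1056, 100], [-0.0375, 0.0195, 0.0001, -0.0001, 0.0001, 0.1057, 100], [-0.0353, 0.0234, -0.0, -0.0, 0.0, 0.1056, 100]]
```

>>> play_rows(moves=[[-0.036, -0.023, 0, 0, 0, 0.106, 100], [-0.038, -0.019, 0, 0, 0, 0.106, 100], [-0.04, -0.015, 0, 0, 0, 0.106, 100], [-0.041, -0.011, 0, 0, 0, 0.106, 100], [-0.042, -0.007, 0, 0, 0, 0.106, 100], [-0.042, -0.002, 0, 0, 0, 0.106, 100], [-0.042, 0.002, 0, 0, 0, 0.106, 100], [-0.042, 0.007, 0, 0, 0, 0.106, 100]])

```text
t: 0.95
eef_pos: [403.3, 325.8, 226.2]
tcp_rot: [-3.139, 0.001, 1.967]
ft_force: [0.4, 1.2, 0.3]
opening: 1.001
```

```bash
python3 - <<'E'
from h import *
st(); plan([510,205,228],np.pi/2,100)
E
```

```text
t 0.95 p [403.32 325.75 226.25] rpy [-3.1390e+00  1.1000e-03  1.9669e+00] F [0.45 1.16 0.29] M [-0.021 -0.033  0.003] op 1.001
[[-0.0381, 0.013, -0.0004, -0.0006, 0.0004, 0.099, 100], [-0.0367, 0.0166, -0.0004, -0.0006, 0.0004, 0.099, 100], [-0.0349, 0.0202, -0.0005, -0.0005, 0.0004, 0.0991, 100], [-0.0326, 0.0236, -0.0004, -0.0006, 0.0004, 0.099, 100]]
```

>>> play_rows(moves=[[-0.038, 0.013, 0, -0.0006, 0.0004, 0.1, 100], [-0.037, 0.017, 0, -0.0006, 0.0004, 0.1, 100], [-0.035, 0.02, -0.001, -0.0006, 0.0004, 0.1, 100], [-0.033, 0.024, -0.001, -0.0006, 0.0004, 0.1, 100], [0, 0, 0, 0, 0, 0, 100]])

```text
t: 1.45
eef_pos: [515.5, 194.1, 227.8]
tcp_rot: [3.142, 0.0, 1.542]
ft_force: [0.8, 0.9, -0.0]
opening: 0.992
```

```bash
python3 - <<'E'
from h import *
st(); snap('wrist','w1.png'); plan([510,-45,228],np.pi/2,100)
E
```

```text
t 1.45 p [515.52 194.08 227.84] rpy [3.1415e+00 5.0000e-04 1.5418e+00] F [ 0.82  0.94 -0.01] M [-0.13   0.146 -0.018] op 0.992
[[-0.0401, 0.0003, -0.0, -0.0002, 0.0, -0.0043, 100], [-0.0401, 0.0002, -0.0001, -0.0002, 0.0001, -0.0043, 100], [-0.0401, -0.0, -0.0, -0.0002, 0.0, -0.0043, 100], [-0.04, -0.0002, -0.0001, -0.0001, 0.0001, -0.0042, 100], [-0.0401, -0.0003, -0.0, -0.0002, 0.0, -0.0043, 100], [-0.04, -0.0005, -0.0001, -0.0001, 0.0001, -0.0042, 100]]
```

View pics/w1.png

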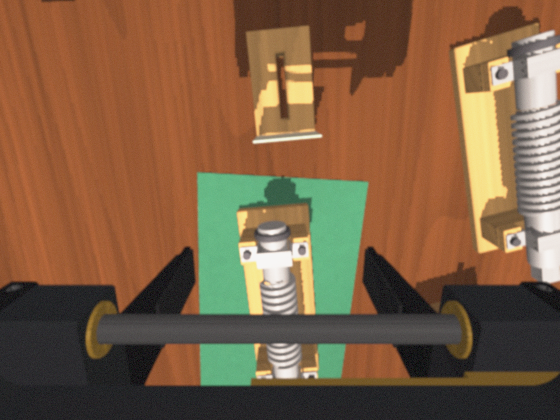

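>>> play_rows(moves=[[-0.04, 0, 0, 0, 0, -0.005, 100], [-0.04, 0, 0, 0, 0, -0.005, 100], [-0.04, 0, 0, 0, 0, -0.005, 100], [-0.04, 0, 0, 0, 0, -0.005, 100], [-0.04, 0, 0, 0, 0, -0.005, 100], [-0.03, 0, 0, 0, 0, -0.005, 100], [0, 0, 0, 0, 0, 0, 100]])

```text
t: 2.2
eef_pos: [508.4, -35.3, 226.6]
tcp_rot: [-3.138, -0.001, 1.594]
ft_force: [0.1, 1.6, -0.5]
opening: 1.002
```

```bash
python3 - <<'E'
from h import *
st(); snap('wrist','w2.png'); plan([463,-345,210],np.pi/2,100)
E
```

```text
t 2.2 p [508.42 -35.3  226.6 ] rpy [-3.1378e+00 -1.1000e-03  1.5941e+00] F [ 0.06  1.56 -0.53] M [-0.079  0.031 -0.005] op 1.002
[[-0.0443, -0.0075, 0.0023, -0.0006, -0.0002, 0.0034, 100], [-0.0443, -0.0074, 0.0023, -0.0006, -0.0002, 0.0033, 100], [-0.0443, -0.0072, 0.0023, -0.0006, -0.0002, 0.0034, 100], [-0.0443, -0.007, 0.0024, -0.0006, -0.0002, 0.0033, 100], [-0.0444, -0.0069, 0.0024, -0.0006, -0.0002, 0.0034, 100], [-0.0444, -0.0068, 0.0023, -0.0005, -0.0003, 0.0033, 100], [-0.0444, -0.0066, 0.0024, -0.0006, -0.0002, 0.0034, 100]]
```

View pics/w2.png

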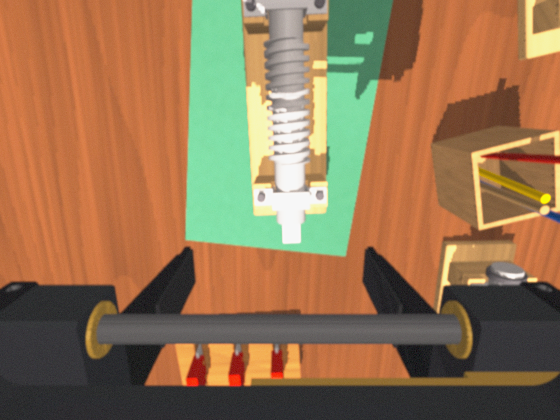

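>>> play_rows(moves=[[-0.044, -0.007, 0.002, -0.0006, 0, 0.003, 100], [-0.044, -0.007, 0.002, -0.0006, 0, 0.003, 100], [-0.044, -0.007, 0.002, -0.0006, 0, 0.003, 100], [-0.044, -0.007, 0.002, -0.0006, 0, 0.003, 100], [-0.044, -0.007, 0.002, -0.0006, 0, 0.003, 100], [-0.044, -0.007, 0.002, -0.0006, 0, 0.003, 100], [-0.03, -0.005, 0, 0, 0, 0, 100], [0, 0, 0, 0, 0, 0, 100]])

```text
t: 3.05
eef_pos: [469.7, -325.0, 213.2]
tcp_rot: [-3.141, -0.004, 1.598]
ft_force: [-0.3, 1.0, -0.1]
opening: 0.996
```

```bash
python3 - <<'E'
from h import *
st(); c=snap('wrist','w3.png')
i=c['img'][:,:,::-1]
E
```

```text
t 3.05 p [ 469.73 -324.97  213.16] rpy [-3.1415 -0.0045  1.5979] F [-0.3   1.04 -0.07] M [-0.031  0.077 -0.051] op 0.996
```

View pics/w3.png

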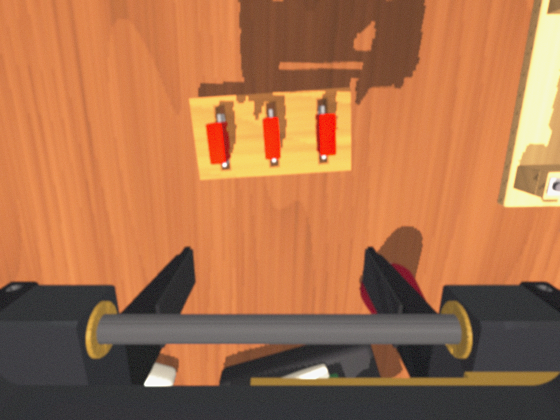

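Crops for accurate corners.

```bash
python3 - <<'E'
from h import *
def crop(fn,x0,y0,x1,y1,k,out):
    i=load(fn)['img'][:,:,::-1]; a=cv2.resize(i[y0:y1,x0:x1],None,fx=k,fy=k,interpolation=cv2.INTER_CUBIC)
    for g in range(x0-x0%10+10,x1,10): cv2.line(a,((g-x0)*k,0),((g-x0)*k,6 if g%50 else 16),(255,255,255),1)
    for g in range(y0-y0%10+10,y1,10): cv2.line(a,(0,(g-y0)*k),(6 if g%50 else 16,(g-y0)*k),(255,255,255),1)
    cv2.imwrite('pics/'+out,a)
crop('w3',185,85,360,185,4,'c3.png')
crop('w2',230,0,350,250,2,'c2.png')
crop('w1',240,20,330,145,4,'c1.png')
E
```

```text
(no output)
```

View pics/c3.png

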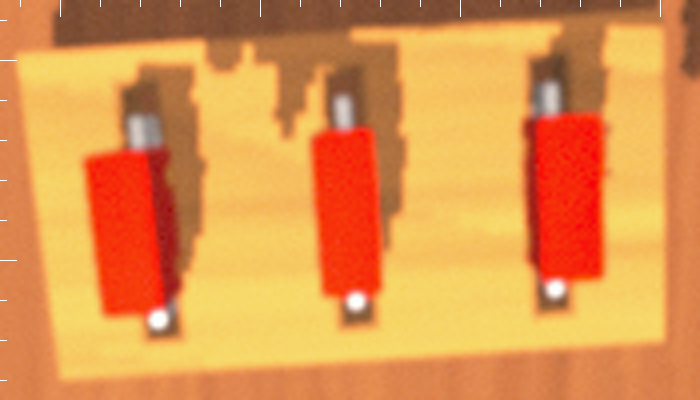

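View pics/c2.png

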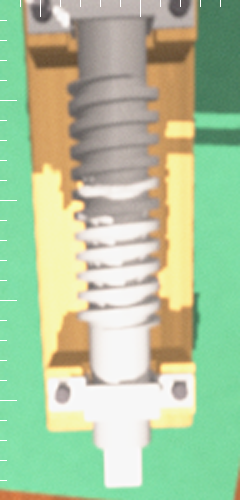

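View pics/c1.png

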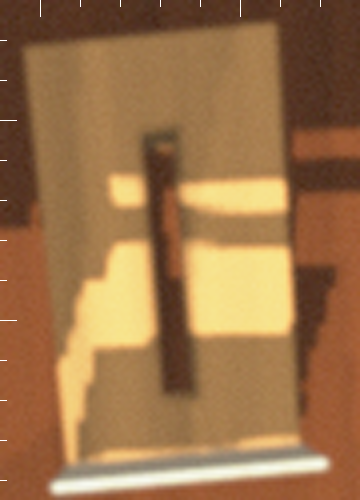

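```bash
cat > fit.py <<'E'
from h import *
from scipy.optimize import least_squares
def fit(fn,items,x0):
    c=load(fn)
    # items: (local xyz, px)
    def f(q):
        co,si=np.cos(q[2]),np.sin(q[2])
        return np.concatenate([w2px(c,[q[0]+co*l[0]-si*l[1],q[1]+si*l[0]+co*l[1],l[2]])-np.array(p) for l,p in items])
    r=least_squares(f,x0); print(fn,r.x.round(4),'res',r.fun.round(1)); return r.x
cr=lambda x,y:(185+x/4,85+y/4)
# rack: local x -> world approx ; image down = world -y. rack x along -y(yaw -pi/2) => rack y -> +x world
yaw0=-1.5
it=[([-40,-78,30],cr(18,52)),([-40,78,30],cr(662,28)),([40,78,30],cr(665,343)),([40,-78,30],cr(60,380))]
r=fit('w3',it,[465,-265,yaw0])
g=[[(85,157),(148,150),(165,308),(103,317)],[(312,135),(373,127),(381,293),(323,298)],[(538,117),(602,113),(604,278),(541,283)]]
allit=list(it)
for k,q in enumerate(g):
    its=[([-18,-7,70],cr(*q[0])),([-18,7,70],cr(*q[1])),([18,7,70],cr(*q[2])),([18,-7,70],cr(*q[3]))]
    p=fit('w3',its,[415+50*k,-265,yaw0])
    allit+=[([l[0],l[1]+50*(k-1),l[2]],px) for l,px in its]
fit('w3',allit,r)
co=lambda x,y:(240+x/4,20+y/4)
fit('w1',[([-52,-30,30],co(25,45)),([-52,30,30],co(277,23)),([50,30,30],co(300,443)),([50,-30,30],co(65,465))],[520,292,-1.5])
fit('w1',[([-31,-4.25,30],co(145,135)),([-31,4.25,30],co(178,130)),([31,4.25,30],co(193,390)),([31,-4.25,30],co(163,395))],[520,292,-1.5])
c=load('w2'); cs=lambda x,y:(230+x/2,y/2)
for a,b,z in [((72,95),(155,95),62),((80,315),(160,318),62),((47,430),(193,425),16),((32,60),(195,60),16),((90,375),(148,378),55)]:
    A=px2w(c,*cs(*a),z);B=px2w(c,*cs(*b),z); print(A.round(1),B.round(1),((A+B)/2).round(1))
print(px2w(load('w1'),237,211,16),px2w(load('w1'),310,203,16))
E
python3 fit.py
```

```text
w3 [ 461.9925 -267.1945   -1.4933] res [ 0.2  0.6  0.9 -2.  -0.9  1.7 -0.4 -0. ]
w3 [ 412.9145 -271.5031   -1.479 ] res [-0.4 -1.  -0.1 -0.4  0.2  1.4  0.3  0.1]
w3 [ 461.955  -265.8854   -1.4838] res [-0.6 -0.7  0.3  0.3  0.7  0.4 -0.4  0.1]
w3 [ 511.0885 -261.2231   -1.4833] res [-0.2 -0.2  0.1 -0.2 -0.   0.4  0.1  0.1]
w3 [ 461.9972 -266.4262   -1.4812] res [-0.2  0.8  0.5 -3.9 -0.3  0.   0.2  0.1 -1.2 -1.8 -0.9 -1.1 -0.6  0.7
 -0.6 -0.6 -0.6 -0.   0.3  0.9  0.8  1.  -0.3  0.7  0.6  0.7  0.8  0.6
  0.8  1.2  0.9  1. ]
w1 [521.743  300.4089  -1.5161] res [-0.2 -1.9 -0.2 -2.3 -0.4  2.7  0.8  2.2]
w1 [522.2951 298.7119  -1.5269] res [-0.3 -0.8  0.2 -0.3  0.5  1.  -0.3  0.3]
[493.4  99.6  62. ] [529.7 100.4  62. ] [511.6 100.   62. ]
[498.4   3.8  62. ] [536.9   3.2  62. ] [517.7   3.5  62. ]
[479.2 -69.5  16. ] [563.4 -64.4  16. ] [521.3 -66.9  16. ]
[471.6 122.1  16. ] [552.  123.9  16. ] [511.8 123.   16. ]
[503.8 -27.3  55. ] [533.1 -28.1  55. ] [518.4 -27.7  55. ]
[466.43831308 166.1331346   16.        ] [550.8578002  173.29234873  16.        ]
```

```bash
python3 - <<'E'
from h import *
plan([511,-261,95],1.659,37)
E
```

```text
[[0.0151, 0.0107, 0.0296, -0.0001, -0.0013, -0.0151, 37], [0.015, 0.011, 0.0296, -0.0001, -0.0013, -0.0152, 37], [0.0149, 0.0112, 0.0296, -0.0, -0.0013, -0.0151, 37], [0.0148, 0.0114, 0.0295, -0.0001, -0.0014, -0.0152, 37]]
```

>>> play_rows(moves=[[0.015, 0.011, 0.03, 0, -0.0013, -0.015, 37], [0.015, 0.011, 0.03, 0, -0.0013, -0.015, 37], [0.015, 0.011, 0.03, 0, -0.0013, -0.015, 37], [0.015, 0.011, 0.028, 0, -0.0013, -0.015, 37], [0, 0, 0, 0, 0, 0, 37]])

```text
t: 3.6
eef_pos: [514.6, -248.1, 93.3]
tcp_rot: [3.14, 0.001, 1.67]
ft_force: [-0.3, 0.5, 0.5]
opening: 0.638
```

```bash
python3 - <<'E'
from h import *
st(); plan([511,-261,52],1.659,37)
snap('wrist','w4.png')
E
```

```text
t 3.6 p [ 514.61 -248.11   93.26] rpy [3.1401e+00 6.0000e-04 1.6697e+00] F [-0.28  0.51  0.48] M [-0.105  0.055  0.029] op 0.638
[[-0.0124, -0.0049, 0.0413, 0.0015, 0.0006, 0.0107, 37]]
```

View pics/w4.png

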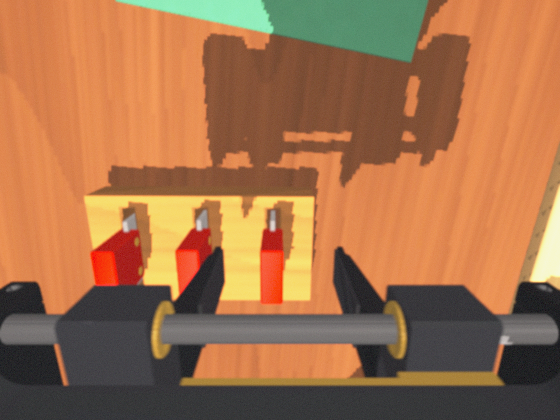

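>>> play_rows(moves=[[-0.012, -0.005, 0, 0.001, 0, 0.01, 37], [0, 0, 0, 0, 0, 0, 37], [0, 0, 0, 0, 0, 0, 37]])

```text
t: 3.95
eef_pos: [511.8, -262.6, 98.6]
tcp_rot: [3.136, 0.005, 1.66]
ft_force: [-1.1, 0.2, -0.5]
opening: 0.383
```

```bash
python3 - <<'E'
from h import *
st(); plan([511,-261,52],1.659,37)
E
```

```text
t 3.95 p [ 511.83 -262.56   98.58] rpy [3.1362 0.0047 1.6596] F [-1.06  0.21 -0.45] M [-0.091  0.039  0.018] op 0.383
[[0.0009, -0.0005, 0.0233, 0.0027, 0.0024, 0.0003, 37], [0.0009, -0.0004, 0.0233, 0.0027, 0.0023, 0.0003, 37]]
```

>>> play_rows(moves=[[0.001, 0, 0.02, 0.003, 0.002, 0, 37], [0.001, 0, 0.014, 0.003, 0.002, 0, 37], [0, 0, 0.008, 0, 0, 0, 37], [0, 0, 0, 0, 0, 0, 37]])

```text
t: 4.35
eef_pos: [512.1, -263.2, 58.2]
tcp_rot: [3.138, 0.004, 1.656]
ft_force: [-0.4, 0.3, -0.8]
opening: 0.373
```

```bash
python3 - <<'E'
from h import *
st(); plan([511,-261,52],1.659,37)
E
```

```text
t 4.35 p [ 512.14 -263.24   58.19] rpy [3.138  0.004  1.6561] F [-0.39  0.35 -0.76] M [-0.09   0.013 -0.031] op 0.373
[[0.0024, -0.001, 0.0062, 0.0035, 0.004, -0.0029, 37]]
```

>>> play_rows(moves=[[0.002, -0.001, 0.006, 0.003, 0.003, -0.002, 37], [0, 0, 0, 0, 0, 0, 0], [0, 0, 0, 0, 0, 0, 0], [0, 0, 0, 0, 0, 0, 0], [0, 0, 0, 0, 0, 0, 0]])

```text
t: 4.85
eef_pos: [511.4, -261.6, 52.9]
tcp_rot: [3.14, 0.002, 1.658]
ft_force: [-0.7, -0.1, -0.8]
opening: 0.146
```

```bash
python3 - <<'E'
from h import *
st()
E
```

```text
t 4.85 p [ 511.36 -261.64   52.95] rpy [3.1401e+00 1.8000e-03 1.6581e+00] F [-0.72 -0.1  -0.84] M [-0.052  0.036  0.002] op 0.146
```

>>> play_rows(moves=[[0, 0, 0, 0, 0, 0, 0], [0, 0, -0.02, 0, 0, 0, 0], [0, 0, -0.04, 0, 0, 0, 0], [0.01, 0, -0.035, 0, 0, 0.004, 0], [0.04, 0.001, -0.015, 0, 0, 0.004, 0], [0.045, 0.002, 0, 0, 0, 0.004, 0]])

```text
t: 5.45
eef_pos: [506.7, -168.2, 166.5]
tcp_rot: [3.14, 0.001, 1.64]
ft_force: [1.3, -0.2, -0.4]
opening: 0.146
```

```bash
python3 - <<'E'
from h import *
st(); plan([515,51,150],1.628,0)
E
```

```text
t 5.45 p [ 506.65 -168.17  166.54] rpy [3.1395e+00 1.4000e-03 1.6400e+00] F [ 1.3  -0.24 -0.4 ] M [-0.087  0.004  0.004] op 0.146
[[0.0436, 0.0047, 0.0033, 0.0004, 0.0003, 0.0024, 0], [0.0436, 0.0046, 0.0033, 0.0004, 0.0003, 0.0024, 0], [0.0437, 0.0045, 0.0033, 0.0004, 0.0003, 0.0024, 0], [0.0436, 0.0044, 0.0032, 0.0004, 0.0002, 0.0024, 0], [0.0437, 0.0042, 0.0033, 0.0005, 0.0003, 0.0024, 0]]
```

>>> play_rows(moves=[[0.043, 0.004, 0.003, 0, 0, 0.002, 0], [0.043, 0.004, 0.003, 0, 0, 0.002, 0], [0.043, 0.004, 0.003, 0, 0, 0.002, 0], [0.043, 0.004, 0.003, 0, 0, 0.002, 0], [0.03, 0.003, 0.003, 0, 0, 0.002, 0], [0, 0, 0, 0, 0, 0, 0]])

```text
t: 6.05
eef_pos: [511.4, 45.9, 153.3]
tcp_rot: [3.135, 0.002, 1.631]
ft_force: [0.1, -1.1, -1.2]
opening: 0.148
```

```bash
python3 - <<'E'
from h import *
st(); plan([515,48,132],1.628,0)
snap('side','s5.png'); snap('wrist','w5.png')
c=load('s5'); u,v=w2px(c,[515,50,90]).astype(int); print(u,v)
cv2.imwrite('pics/s5c.png',cv2.resize(c['img'][max(0,v-70):v+70,u-60:u+60,::-1],None,fx=4,fy=4,interpolation=cv2.INTER_CUBIC))
E
```

```text
t 6.05 p [511.38  45.86 153.29] rpy [3.1348e+00 2.5000e-03 1.6313e+00] F [ 0.07 -1.14 -1.19] M [-0.149  0.072  0.01 ] op 0.148
[[0.002, 0.0036, 0.0213, 0.0068, 0.0024, 0.0033, 0]]
244 186
```

View pics/s5c.png

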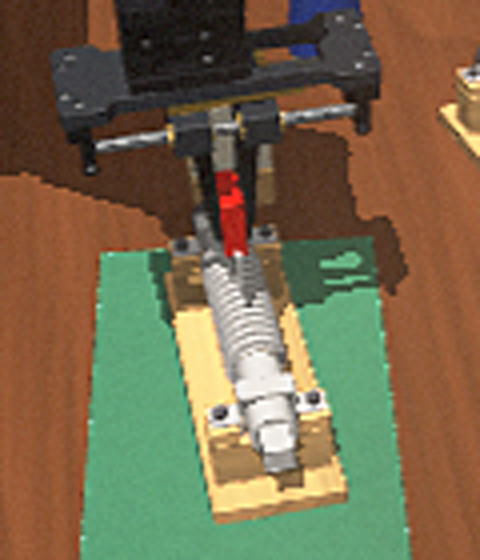

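View pics/w5.png

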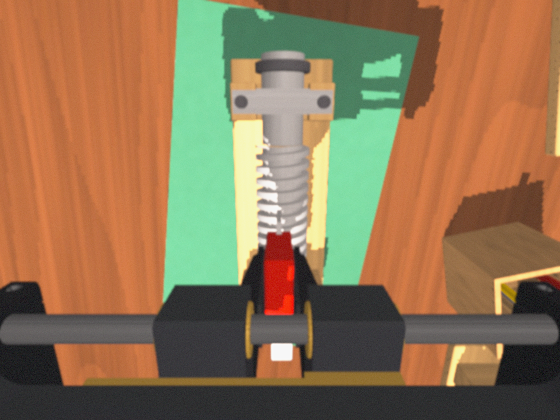

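>>> play_rows(moves=[[0.002, 0.0035, 0.01, 0.0065, 0.002, 0.003, 0], [0, 0, 0.007, 0, 0, 0, 0], [0, 0, 0.003, 0, 0, 0, 0], [0, 0, 0, 0, 0, 0, 0]])

```text
t: 6.55
eef_pos: [515.7, 42.4, 131.6]
tcp_rot: [-3.141, 0.001, 1.622]
ft_force: [-0.4, -0.0, -0.7]
opening: 0.142
```

```bash
python3 - <<'E'
from h import *
st(); plan([515,48,128],1.628,0)
E
```

```text
t 6.55 p [515.73  42.43 131.59] rpy [-3.1415e+00  1.0000e-03  1.6224e+00] F [-0.43 -0.01 -0.71] M [-0.118  0.043  0.03 ] op 0.142
[[0.0056, -0.0004, 0.0036, -0.0001, 0.001, -0.0056, 0]]
```

>>> play_rows(moves=[[0.002, 0, 0.002, 0, 0, -0.004, 0], [0, 0, 0.001, 0, 0, 0, 0], [0, 0, 0.001, 0, 0, 0, 0]])

```text
t: 6.85
eef_pos: [515.7, 43.7, 127.3]
tcp_rot: [-3.141, 0.001, 1.625]
ft_force: [-0.5, 0.1, 0.2]
opening: 0.143
```

```bash
python3 - <<'E'
from h import *
st()
E
```

```text
t 6.85 p [515.69  43.67 127.27] rpy [-3.1413e+00  1.0000e-03  1.6253e+00] F [-0.48  0.14  0.2 ] M [-0.072  0.076 -0.038] op 0.143
```

>>> play_rows(moves=[[0, 0, 0.001, 0, 0, 0, 0], [0, 0, 0.0005, 0, 0, 0, 0]])

```text
t: 7.05
eef_pos: [515.7, 43.7, 127.2]
tcp_rot: [3.141, 0.001, 1.625]
ft_force: [-2.4, -0.3, 5.7]
opening: 0.148
```

```bash
python3 - <<'E'
from h import *
st()
E
```

```text
t 7.05 p [515.72  43.69 127.16] rpy [3.1409e+00 1.1000e-03 1.6254e+00] F [-2.41 -0.27  5.71] M [-0.183  0.585 -0.001] op 0.148
```

>>> play_rows(moves=[[0.0006, 0, 0.0006, 0, 0, 0, 0], [0.0006, 0, 0.0006, 0, 0, 0, 0], [0.0006, 0, 0.0006, 0, 0, 0, 0], [0.0006, 0, 0.0006, 0, 0, 0, 0]])

```text
t: 7.45
eef_pos: [516.0, 44.9, 127.1]
tcp_rot: [3.138, 0.004, 1.627]
ft_force: [-1.6, -4.1, 4.8]
opening: 0.141
```

```bash
python3 - <<'E'
from h import *
st()
E
```

```text
t 7.45 p [516.03  44.93 127.11] rpy [3.138  0.0039 1.627 ] F [-1.62 -4.09  4.81] M [-0.92   0.446 -0.004] op 0.141
```

>>> play_rows(moves=[[0.0009, 0, 0.0006, 0.001, 0.001, 0, 0], [0.0009, 0, 0.0006, 0.001, 0.001, 0, 0], [0.0009, 0, 0.0006, 0.001, 0.001, 0, 0], [0.0009, 0, 0.0006, 0.001, 0.001, 0, 0], [0.0009, 0, 0.0006, 0.001, 0.001, 0, 0], [0.0009, 0, 0.0006, 0.001, 0.001, 0, 0]])

```text
t: 8.05
eef_pos: [516.9, 49.2, 125.6]
tcp_rot: [3.14, 0.0, 1.628]
ft_force: [-0.9, -8.9, 4.6]
opening: 0.14
```

```bash
python3 - <<'E'
from h import *
st()
E
```

```text
t 8.05 p [516.88  49.22 125.63] rpy [3.1397e+00 4.0000e-04 1.6284e+00] F [-0.88 -8.92  4.59] M [-1.923  0.218  0.059] op 0.14
```

>>> play_rows(moves=[[0, 0, 0.0007, 0, 0, 0, 0], [0, 0, 0.0007, 0, 0, 0, 0]])

```text
t: 8.25
eef_pos: [517.2, 48.9, 124.3]
tcp_rot: [3.139, 0.001, 1.629]
ft_force: [-0.0, -3.0, 1.7]
opening: 0.146
```

```bash
python3 - <<'E'
from h import *
st()
E
```

```text
t 8.25 p [517.23  48.88 124.3 ] rpy [3.1390e+00 1.2000e-03 1.6289e+00] F [-0.03 -3.01  1.65] M [-0.715  0.02  -0.023] op 0.146
```

>>> play_rows(moves=[[0, -0.0008, 0.0009, 0, 0, 0, 0], [0, -0.0008, 0.0009, 0, 0, 0, 0]])

```text
t: 8.45
eef_pos: [516.4, 48.6, 122.6]
tcp_rot: [3.137, 0.001, 1.629]
ft_force: [0.7, -3.3, 13.0]
opening: 0.145
```

```bash
python3 - <<'E'
from h import *
st()
E
```

```text
t 8.45 p [516.36  48.65 122.61] rpy [3.1371e+00 1.5000e-03 1.6289e+00] F [ 0.69 -3.25 12.97] M [-0.678 -0.135  0.036] op 0.145
```

>>> play_rows(moves=[[0, 0, 0.0004, 0, 0, 0, 0], [0, 0, 0.0006, 0, 0, 0, 0], [0, 0, 0.0006, 0, 0, 0, 0], [0, 0, 0.0006, 0, 0, 0, 0], [0, 0, 0.0006, 0, 0, 0, 0]])

```text
t: 8.95
eef_pos: [516.3, 48.7, 122.6]
tcp_rot: [3.135, 0.002, 1.629]
ft_force: [-1.9, -1.8, 10.4]
opening: 0.149
```

```bash
python3 - <<'E'
from h import *
st()
c=snap('side','s6.png'); snap('wrist','w6.png')
cv2.imwrite('pics/s6c.png',cv2.resize(c['img'][150:250,200:290,::-1],None,fx=6,fy=6,interpolation=cv2.INTER_CUBIC))
c=load('w6');cv2.imwrite('pics/w6c.png',cv2.resize(c['img'][120:280,210:350,::-1],None,fx=4,fy=3.7,interpolation=cv2.INTER_CUBIC))
E
```

```text
t 8.95 p [516.33  48.66 122.62] rpy [3.1348e+00 1.8000e-03 1.6292e+00] F [-1.89 -1.84 10.4 ] M [-0.805  0.43  -0.001] op 0.149
```

View pics/s6c.png

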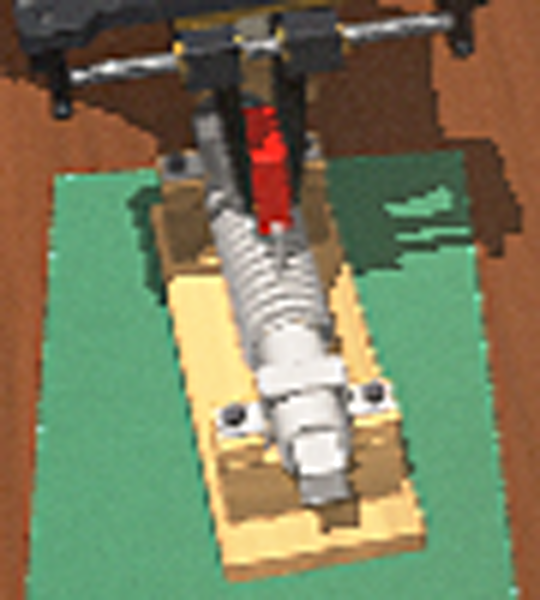

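View pics/w6c.png

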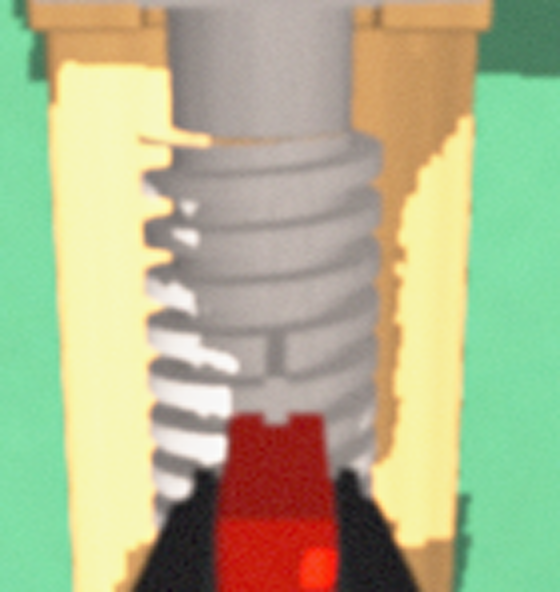

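>>> play_rows(moves=[[0.0012, 0, 0.0003, 0.002, 0, 0, 0], [0.0012, 0, 0.0003, 0.002, 0, 0, 0]])

```text
t: 9.25
eef_pos: [516.4, 49.3, 122.7]
tcp_rot: [3.138, 0.005, 1.631]
ft_force: [-0.1, -15.6, 4.8]
opening: 0.146
```

>>> play_rows(moves=[[-0.0012, 0, 0.0003, 0, 0, 0, 0], [-0.0012, 0, 0.0003, 0, 0, 0, 0], [-0.0012, 0, 0.0003, 0, 0, 0, 0]])

```text
t: 9.55
eef_pos: [516.5, 47.8, 122.7]
tcp_rot: [3.137, 0.001, 1.628]
ft_force: [-1.2, 9.2, 7.2]
opening: 0.144
```

>>> play_rows(moves=[[0.0006, 0, -0.001, 0, 0, 0, 0], [0, 0, -0.006, 0.002, 0, 0, 0], [0, 0, -0.015, 0.002, 0, 0, 0], [0.005, 0, -0.02, 0, 0, 0, 0], [0.03, 0, -0.01, 0, 0, 0, 0], [0.04, 0.001, 0, 0, 0, 0, 0], [0.04, 0.001, 0, 0, 0, 0, 0], [0.02, 0.001, 0, 0, 0, 0, 0]])

```text
t: 10.35
eef_pos: [510.0, 186.8, 177.6]
tcp_rot: [-3.137, -0.002, 1.622]
ft_force: [-0.5, -0.2, -1.1]
opening: 0.144
```

```bash
python3 - <<'E'
from h import *
st()
c=snap('wrist','w7.png')
E
```

```text
t 10.35 p [509.95 186.77 177.61] rpy [-3.1368e+00 -1.8000e-03  1.6219e+00] F [-0.52 -0.23 -1.1 ] M [-0.139  0.059  0.03 ] op 0.144
```

View pics/w7.png

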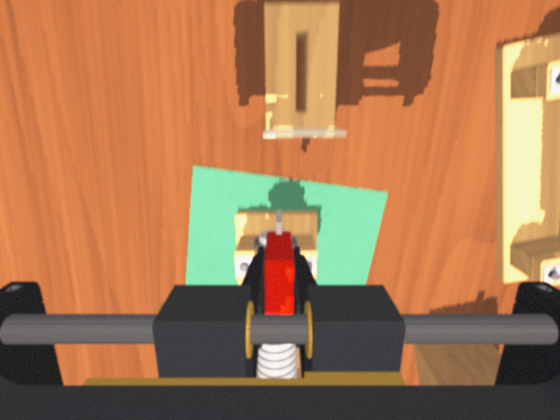

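```bash
python3 - <<'E'
from h import *
c=load('w7');cv2.imwrite('pics/w7c.png',cv2.resize(c['img'][0:145,240:360,::-1],None,fx=4,fy=4,interpolation=cv2.INTER_CUBIC))
E
```

```text
(no output)
```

View pics/w7c.png

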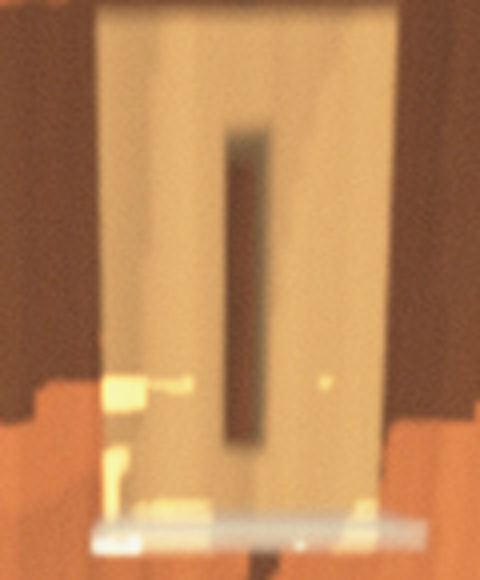

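```bash
cat > f2.py <<'E'
from fit import *
print('----')
co=lambda x,y:(240+x/4,y/4)
fit('w7',[([-31,-4.25,30],co(227,128)),([-31,4.25,30],co(271,128)),([31,4.25,30],co(263,445)),([31,-4.25,30],co(225,445))],[520,292,-1.5])
fit('w7',[([-52,-30,30],co(97,8)),([-52,30,30],co(399,8)),([45,30,30],co(383,515)),([45,-30,30],co(106,520))],[520,292,-1.5])
plan([522,298,165],1.62,0)
E
python3 f2.py | sed -n '/----/,$p'
```

```text
----
w7 [522.6744 300.6976  -1.5163] res [ 0.3  0.1 -0.3  0.   0.1 -0.1 -0.1 -0.1]
w7 [522.5702 300.4586  -1.509 ] res [ 0.4  1.6 -0.1  0.6 -0.9 -1.2  0.6 -1.7]
[[0.0363, 0.0059, 0.0042, -0.0016, -0.0008, 0.001, 0], [0.0363, 0.0059, 0.0042, -0.0016, -0.0007, 0.0009, 0], [0.0363, 0.0059, 0.0043, -0.0015, -0.0008, 0.001, 0]]
```

>>> play_rows(moves=[[0.036, 0.006, 0.003, -0.0015, -0.0008, -0.001, 0], [0.036, 0.006, 0.003, -0.0015, -0.0008, -0.001, 0], [0.034, 0.006, 0.003, -0.0015, -0.0008, -0.001, 0], [0, 0, 0, 0, 0, 0, 0], [0, 0, 0, 0, 0, 0, 0]])

```text
t: 10.9
eef_pos: [521.1, 299.4, 168.7]
tcp_rot: [-3.138, 0.001, 1.627]
ft_force: [-0.9, -0.0, -1.0]
opening: 0.149
```

```bash
python3 - <<'E'
from h import *
st(); plan([522.5,300,120],1.627,0)
E
```

```text
t 10.9 p [521.05 299.44 168.66] rpy [-3.1384e+00  6.0000e-04  1.6273e+00] F [-0.92 -0.04 -0.96] M [-0.061  0.09   0.04 ] op 0.149
[[0.0003, 0.0008, 0.0243, -0.0016, 0.0003, 0.0001, 0], [0.0002, 0.0008, 0.0244, -0.0016, 0.0003, 0.0002, 0]]
```

>>> play_rows(moves=[[0, 0.001, 0.025, -0.0015, 0, 0, 0], [0, 0, 0.03, -0.0015, 0, 0, 0], [0, 0, 0.02, 0, 0, 0, 0], [0, 0, 0.005, 0, 0, 0, 0], [0, 0, 0, 0, 0, 0, 0]])

```text
t: 11.4
eef_pos: [522.3, 295.0, 88.3]
tcp_rot: [3.141, 0.0, 1.624]
ft_force: [-0.1, -0.7, -0.5]
opening: 0.144
```

```bash
python3 - <<'E'
from h import *
st(); plan([522.5,300,80],1.627,0)
c=snap('side','s8.png');snap('wrist','w8.png')
cv2.imwrite('pics/s8c.png',cv2.resize(c['img'][90:200,190:300,::-1],None,fx=5,fy=5,interpolation=cv2.INTER_CUBIC))
E
```

```text
t 11.4 p [522.34 295.03  88.26] rpy [3.1415e+00 4.0000e-04 1.6236e+00] F [-0.1  -0.68 -0.55] M [-0.125  0.059  0.006] op 0.144
[[0.005, 0.0004, 0.0083, 0.0001, 0.0004, -0.0034, 0]]
```

View pics/s8c.png

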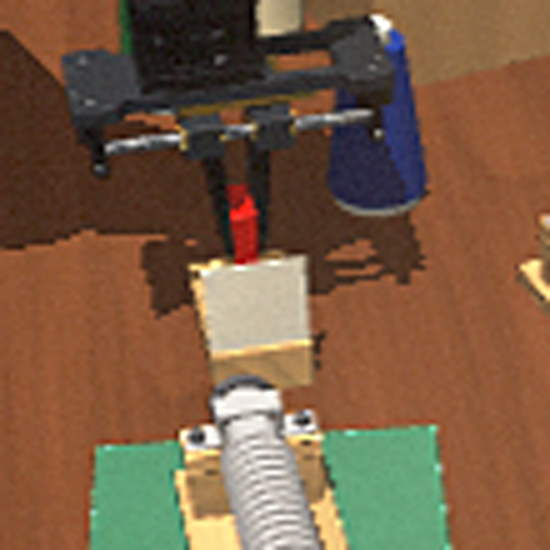

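View pics/w8.png

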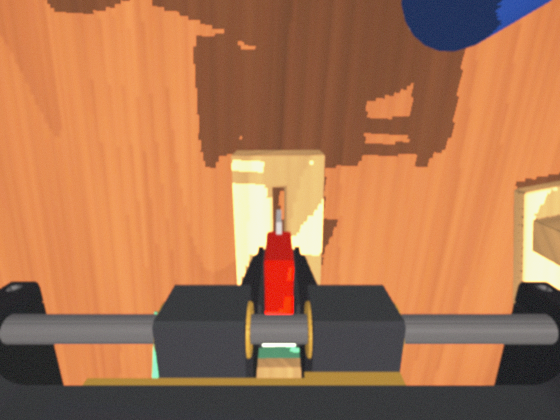

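>>> play_rows(moves=[[0.005, 0, 0.004, 0, 0, -0.003, 0], [0.001, 0, 0.004, 0, 0, 0, 0], [0, 0, 0.004, 0, 0, 0, 0]])

```text
t: 11.8
eef_pos: [523.7, 302.3, 79.5]
tcp_rot: [3.135, -0.002, 1.627]
ft_force: [-0.3, -0.2, -1.1]
opening: 0.147
```

```bash
python3 - <<'E'
from h import *
st(); plan([522.5,300,53.5],1.627,0,n=3)
E
```

```text
t 11.8 p [523.69 302.26  79.52] rpy [ 3.1353e+00 -1.9000e-03  1.6268e+00] F [-0.3  -0.2  -1.11] M [-0.132  0.099  0.013] op 0.147
[[-0.0007, -0.0005, 0.0087, 0.0021, -0.0006, -0.0001, 0], [-0.0008, -0.0005, 0.0087, 0.0021, -0.0007, -0.0001, 0], [-0.0007, -0.0004, 0.0086, 0.0021, -0.0006, -0.0001, 0]]
```

>>> play_rows(moves=[[-0.001, -0.001, 0.005, 0.003, -0.001, 0, 0], [0, -0.0005, 0.005, 0.003, -0.001, 0, 0], [0, 0, 0.004, 0, 0, 0, 0]])

```text
t: 12.1
eef_pos: [522.1, 301.4, 64.6]
tcp_rot: [3.141, 0.0, 1.627]
ft_force: [-0.2, 0.2, -0.7]
opening: 0.144
```

```bash
python3 - <<'E'
from h import *
st(); plan([522.5,300,53.5],1.627,0,n=3)
E
```

```text
t 12.1 p [522.09 301.36  64.55] rpy [3.1414e+00 1.0000e-04 1.6273e+00] F [-0.18  0.21 -0.67] M [-0.101  0.085  0.036] op 0.144
[[-0.0005, 0.0001, 0.0037, 0.0001, 0.0, 0.0001, 0], [-0.0004, 0.0001, 0.0037, 0.0, 0.0001, 0.0001, 0], [-0.0005, 0.0001, 0.0037, 0.0001, 0.0, 0.0001, 0]]
```

In the slot without contact; go down to seating.

>>> play_rows(moves=[[-0.0005, 0, 0.004, 0, 0, 0, 0], [0, 0, 0.003, 0, 0, 0, 0], [0, 0, 0.002, 0, 0, 0, 0], [0, 0, 0.001, 0, 0, 0, 0], [0, 0, 0.001, 0, 0, 0, 0]])

```text
t: 12.6
eef_pos: [521.9, 300.6, 52.7]
tcp_rot: [-3.141, 0.001, 1.627]
ft_force: [-6.7, -2.7, 22.3]
opening: 0.145
```

```bash
python3 - <<'E'
from h import *
st()
E
```

```text
t 12.6 p [521.93 300.63  52.66] rpy [-3.1408e+00  5.0000e-04  1.6272e+00] F [-6.7  -2.66 22.35] M [-0.611  1.241  0.02 ] op 0.145
```

>>> play_rows(moves=[[0, 0, 0, 0, 0, 0, 0], [0, 0, 0, 0, 0, 0, 35], [0, 0, 0, 0, 0, 0, 35], [0, 0, 0, 0, 0, 0, 35], [0, 0, 0, 0, 0, 0, 35]])

```text
t: 13.1
eef_pos: [522.3, 300.8, 53.4]
tcp_rot: [3.141, -0.0, 1.627]
ft_force: [-0.0, 1.1, -0.0]
opening: 0.345
```

```bash
python3 - <<'E'
from h import *
st()
E
```

```text
t 13.1 p [522.31 300.79  53.4 ] rpy [ 3.141  -0.      1.6272] F [-0.    1.13 -0.04] M [-0.095  0.036  0.002] op 0.345
```

>>> play_rows(moves=[[0, 0, -0.01, 0, 0, 0, 35], [0, 0, -0.03, 0, 0, 0, 35], [0, 0, -0.04, 0, 0, 0, 35], [0, 0, -0.04, 0, 0, 0, 35], [-0.02, 0, -0.03, 0, 0, 0, 35], [-0.045, 0, 0, 0, 0, 0, 35], [-0.03, 0, 0, 0, 0, 0, 35], [0, 0, 0, 0, 0, 0, 35]])

```text
t: 13.9
eef_pos: [527.4, 203.9, 214.5]
tcp_rot: [3.138, 0.0, 1.63]
ft_force: [0.1, 0.5, -0.0]
opening: 0.349
```

```bash
python3 - <<'E'
from h import *
st()
snap('wrist','w9.png')
c=snap('side','s9.png')
cv2.imwrite('pics/s9c.png',cv2.resize(c['img'][110:210,190:300,::-1],None,fx=5,fy=5,interpolation=cv2.INTER_CUBIC))
c=snap('top','t9.png')
E
```

```text
t 13.9 p [527.44 203.87 214.52] rpy [3.1378e+00 3.0000e-04 1.6300e+00] F [ 0.13  0.55 -0.02] M [-0.098  0.036  0.027] op 0.349
```

View pics/w9.png

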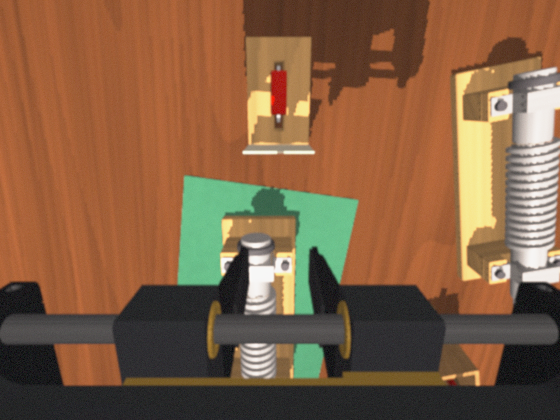

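View pics/s9.png

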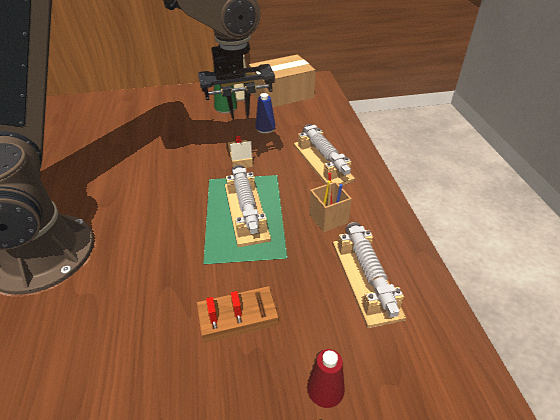

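View pics/t9.png

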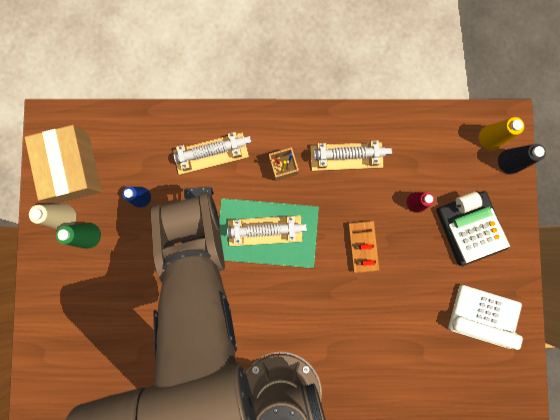

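```bash
python3 -c "
from cell import *
print(job_done())"
```

```text
the job is handed in; nothing more can be done
None
```

The first leaf I tried fits the spindle on the green mat. It now hangs fully home in the order block, and I handed the job in at about 14 s. I picked the leaf at the far end of the rack (largest world x) and never needed the other two. I don't know whether it is leaf_1, leaf_2 or leaf_3, since they are unmarked.

- **Finding the fit:** the teeth first rested on the thread crests, with the leaf's origin about 24 mm above the axis at about 6 N. About 5 mm further along the thread they dropped roughly 4.6 mm, to about 20 mm above the axis, which is the full-mesh height.
- **Pressing home:** I held it down for about half a second at 10–13 N. A small sideways nudge met resistance both ways, so the teeth were engaged.
- **Placing it:** I lowered it into the order block slot, and it bottomed at its home height before I opened the gripper.

**Last checks:** the wrist and side pictures showed the leaf upright in the slot. The other two leaves were still in the rack and the cones and pencil box were where they started. The arm was clear with about 0 N at the wrist.

**Slightly over:** the sideways nudge reached 15.6 N, just above the 15 N guide but well under the 25 N that spoils the teeth. Seating the leaf on the wooden block peaked at 22 N, away from any thread. These are readings taken at the end of each call, so brief peaks between them would not show.

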